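# Refit and lock the access cover of a leather edge-finishing machine

## Task

The belt drive has been serviced: take the metal cover by its wing-shaped stud from the wooden rest, lay it flush in the opening in the top of the machine, then push the sprung stud in and turn it a quarter turn clockwise until it locks, and let go. Be gentle with the cover and its catch, go by feel rather than forcing the stud, and leave the paint jar and the stack of cups where they stand.

Things in the scene. Friction and masses are not known exactly. Their poses are not given: they have to be found in the camera images.
- cover: Loose flat aluminium plate, 80 mm (its x) by 110 mm (its y) by 6 mm, about 0.3 kg with its stud. Origin at the centre of its underside, z up. At first it lies level across the two rails of a wooden rest, 34 mm above the table. A captive stud stands in its middle. It fits the opening either way round (yaw or yaw + pi). More than 20 N between cover and machine damages the catch.
- stud_grip (a point): Centre of the stud's black wing handle, on its axis: wing 40 mm long (its x), 12 mm thick (its y; pinch it across y), 28 mm tall, from 28 to 56 mm above the cover's top face; the point is 48 mm above the cover's underside. The wing sinks as the stud is pushed in: spring 4 N at first, 0.25 N more per mm. Locked, it stays 2 to 12 mm lower than at first.
- pin (a point): Centre of the stud's cross pin, 22 mm long, 5 mm thick, parallel to the wing, 13 mm below the cover's underside while the stud is out. Once the cover is seated the pin stands in the slot of the catch and cannot turn; pushed in 5 to 15 mm (differs from start to start, shown by no reading) it is below the slot and turns. The catch's hard floor is 2 mm deeper.
- stud (a joint): Angle of the stud in the cover, rad: 0 at first (wing and pin along the cover's 80 mm side, the only way the pin enters the slot), growing clockwise seen from above, stop at 1.65. Push until the force rises sharply above the spring's (the floor), ease back 1 mm, turn to about 1.57 (wing along the 110 mm side) and let go: the spring lifts the pin 3 mm into a notch, locked.
- seat (a point): Centre of the ledge in the opening of the machine's top, z up; a seated cover's origin lies here, its x along this x (or opposite). The opening is 83 mm (x) by 113 mm (y), so 1.5 mm play each side, with a 2 mm chamfered rim, 6 mm deep above the ledge: a seated cover is flush. The catch below it has a slot along x, 8.6 mm wide, for the pin.
- machine: Grey bench machine, 180 mm (x) by 240 mm (y) by 110 mm tall, fixed to the table, with the rectangular opening in the middle of its top and a short wooden spindle on its +x side. Origin at the centre of its underside.
- paint_jar: Paint jar, 56 mm across, 85 mm tall, a bystander between machine and rest; origin at the centre of its underside.
- cup_stack: Stack of paper cups, 56 mm across, 78 mm tall, a bystander between machine and rest; origin at the centre of its underside.

How it is judged:
On the way:
1. the cover lies seated in the opening with the stud not yet turned (horizontal distance between cover and seat below 0.003 m and z of cover in the frame of seat between -0.002 and 0.002 m and angle between the x axis of cover and the x axis of seat, either way round below 0.06 rad and value of joint stud below 0.25 rad), for 0.2 s.
At the end, for the whole second after the job is handed in: The cover lies at rest in the machine's opening, its centre within 3 mm sideways and 2 mm in height of the seat and squared to it within 0.06 rad; the stud is turned at least 1.4 rad clockwise and stays drawn in by at least 1.2 mm (held by the catch), and is let go (horizontal distance between cover and seat below 0.003 m and z of cover in the frame of seat between -0.002 and 0.002 m and angle between the x axis of cover and the x axis of seat, either way round below 0.06 rad and value of joint stud above 1.4 rad and z of stud_grip in the frame of cover below 0.0468 m and linear speed of cover below 0.02 m/s and contact force between the fingers and cover below 0.1 N); the robot touches nothing.
It fails at once if more than 20 N between the cover (with its stud) and the machine (with its catch) (contact force between cover and machine above 20 N).
It fails at once if the paint jar or the stack of cups moved by more than 30 mm (distance of any of paint_jar, cup_stack from where it was at the start of the episode above 0.03 m).
It also fails if it takes over 72 s, if anything falls off the work surface, if the arm or the gripper's body presses on something with over 40 N, if the wrist force passes 120 N, or if a joint passes its speed limit or range.

## Robot

A 6-joint arm with a two-finger parallel gripper is mounted at the origin on the work surface. World frame = base frame: x ahead of the robot, y to its left, z up, the work surface at z = 0. Lengths are in m, angles in rad, forces in N, time in s.
With the tool pointing down it reaches from about 0.4 to 0.825 m from the base axis. Payload 7 kg.
Tool frame: the origin (TCP) lies midway between the tips of the shut fingers; the grasp point (between the pads) lies 19 mm behind it (env.grip_point_offset is the distance from the TCP to the grasp point, in m); z points along the fingers, y is the direction in which the jaws open and shut (so a half turn about z gives the same grasp; the last joint's range is limited). The gripper opens to 85 mm and grips with 20 to 120 N. Pads are 22 mm wide; open, the fingers measure 114 mm over their backs; the gripper's body (76 mm by 85 mm) begins 54 mm behind the grasp point. The pads swing forward as they close: fully open they stand 13 mm farther back than shut.
Start: joints at [1.468, 0.359, 0.012, 0, -1.224, -0.288], TCP at [0.257, 0.624, 0.231] pointing down, gripper open.
Joint ranges: [-3.07, 3.07], [-1.43, 2.12], [-1.02, 1.25], [-3.03, 1.67], [-3.05, -0], [-3.03, 3.03]. Speed limits (rad/s): [2.39, 2.39, 3.01, 3.14, 3.14, 3.14].

## Interface

Orientations are given as a unit quaternion [x, y, z, w].
In Python, from bench import env, viewer gives the robot as it stands. The module is installed in compiled form; this text tells all that it offers.
- The arm moves only by the tool carry_out, never from a script. Its arguments are lists of equal length, an entry for each row: "slide": the shift along the tool's x, y, z in cm, a list of three; "turn": the turn, a rotation vector about the tool's x, y, z in rad, a list of three; "fingers": the finger opening in cm, from 0 to 8.54. In form: {"slide": [[tx, ty, tz], ...], "turn": [[wx, wy, wz], ...], "fingers": [fingers, ...]}. A call has 1 to 8 rows; each row shifts and turns the commanded pose from where the row before left it, along the tool's axes as they then stand; what a row does not reach is not made up. A row lasts 1/12 s, in which the tool goes at most 41.7 mm and 7.16 degrees, less where a joint would pass 70% of its speed; a pose out of reach is approached as far as the arm can. A call is refused whole if a number of a shift passes 4.17 or a number of a turn 0.125, either way. A call with a gripper value outside its range is refused whole. The fingers move at their own pace and stop on an object; the grip force is fixed at half the most. Time passes only in rows, so rows that do not move let the fingers close. It gives the time, the measured TCP pose, the force and the opening at its end, in the units of the state.
- env.observe(): the state, without advancing time (a new reading comes with each control period).
- viewer.capture(name): name is "scene" or "top" or "wrist"; returns a dict with "img" (384x512x3 uint8, blue, green, red), "fx", "fy", "cx", "cy" (pixels), "extrinsics" (4x4, takes a point from world to camera coordinates). Camera axes: x right, y up, looking along -z (the intrinsics and any distortion apply to the point x, -y, -z); pixel columns grow to the right and rows downward; lengths in m; the calibration is good to about 2 mm. A picture is of the moment at which its call begins. There is no depth.
- env.sign_off(): hands the job in, once; it reports no verdict.
Trained networks look in a picture, given as the dict that the camera call returned (one of the last four; its "shot" number tells which), for a name from the list of things; names that differ only in an ending like _2 or _b are one class to them, and where a whole thing is asked for, a point or a joint stands for the part that bears it (a point fixed in the world has none). Each returns a list of dicts, best first, with "conf" (0 to 1); they miss things now and then, are a little off and sometimes report something else, mostly with a low value. They report only what shows in the picture. A call takes as long as a camera call.
- viewer.search_frame(picture, name): "position" ([x, y, z] in m, in world coordinates, good to about 4 mm: the middle of the surface that is visible of it).
- viewer.pinpoint(picture, name): "position" ([x, y, z] in m, in world coordinates, good to about 4 mm: a listed point, or the origin of a listed thing).
The state is a dict: "time": time; "joints": joint angles; "qd": joint speeds; "tau": joint torques, N m; "ee_pos": TCP position; "eef_rot": TCP orientation; "contact_force": force on the tool from outside, world axes, zero at the start; "wrist_torque": the same for the moment, N m; "grip_width": opening from 0.0 (shut) to 1.0 (fully open).
Only numpy, scipy, OpenCV 4.12 (cv2) and the standard library are available. Lean on these libraries where they do the work, as an engineer would, in place of code of your own. Each camera call takes 0.05 s, during which the arm holds its last target.

## Working session

There is one attempt and no reset: what is moved stays moved. The work goes in short steps, Python scripts to look and compute and a tool call to move; the robot and the scene stay as the last step left them, time stands still between calls to the robot, and variables do not carry over. Pictures are saved under pics/ and viewed, and the job is handed in when it is done.

Besides the shell and the picture viewer there is one more tool, called after "Emit:" as name(argument=value, ...) on one line, values as JSON. carry_out: Moves the arm, as the interface text tells. Its arguments: {"type":"object","properties":{"slide":{"type":"array"},"turn":{"type":"array"},"fingers":{"type":"array"}},"required":["slide","turn","fingers"]}

```bash
mkdir -p pics; cat > h.py <<'E'
from bench import env, viewer
import numpy as np, cv2
from scipy.spatial.transform import Rotation as R
def snap(n,f):
    p=viewer.capture(n); cv2.imwrite(f'pics/{f}.png',p['img']); return p
def proj(p,X):
    E=np.array(p['extrinsics']); c=E[:3,:3]@np.array(X)+E[:3,3]
    return p['cx']+p['fx']*c[0]/-c[2], p['cy']+p['fy']*(-c[1])/-c[2]
def ray(p,u,v,z):
    E=np.array(p['extrinsics']); d=np.array([(u-p['cx'])/p['fx'],-(v-p['cy'])/p['fy'],-1])
    o=-E[:3,:3].T@E[:3,3]; d=E[:3,:3].T@d
    return o+d*(z-o[2])/d[2]
E
python3 - <<'E'
from h import *
s=env.observe(); print({k:np.round(v,3).tolist() for k,v in s.items()}, env.grip_point_offset)
for n in ['top','scene','wrist']:
    p=snap(n,n+'0')
    for o in ['cover','stud_grip','seat','machine','paint_jar','cup_stack']:
        r=viewer.pinpoint(p,o); print(n,o,[(np.round(a['position'],3).tolist(),round(a['conf'],2)) for a in r[:2]])
E
```

```text
{'time': 0.0, 'joints': [1.468, 0.359, 0.011, -0.0, -1.224, -0.288], 'qd': [0.0, 0.001, 0.001, -0.001, -0.002, 0.001], 'tau': [-0.001, -58.333, 29.342, 6.937, -0.006, 0.0], 'ee_pos': [0.257, 0.624, 0.23], 'eef_rot': [0.981, -0.194, -0.0, 0.001], 'contact_force': [-0.129, -0.504, 0.46], 'wrist_torque': [0.039, 0.023, 0.018], 'grip_width': 1.002} 0.0187
top cover []
top stud_grip [([0.579, 0.272, 0.082], 0.65)]
top seat [([0.551, -0.189, 0.107], 0.85)]
top machine [([0.552, -0.188, -0.001], 0.88)]
top paint_jar [([0.455, -0.004, 0.004], 0.81)]
top cup_stack [([0.621, 0.008, -0.002], 0.83)]
scene cover []
scene stud_grip [([0.583, 0.263, 0.081], 0.72)]
scene seat [([0.554, -0.196, 0.108], 0.8)]
scene machine [([0.55, -0.192, -0.003], 0.61)]
scene paint_jar [([0.458, -0.006, -0.001], 0.73)]
scene cup_stack [([0.622, 0.002, -0.006], 0.78)]
wrist cover []
wrist stud_grip []
wrist seat []
wrist machine []
wrist paint_jar []
wrist cup_stack []
```

View pics/top0.png

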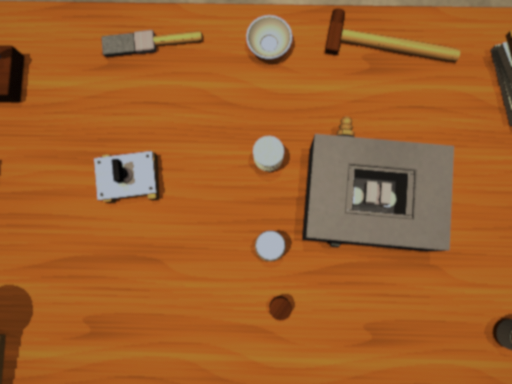

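View pics/scene0.png

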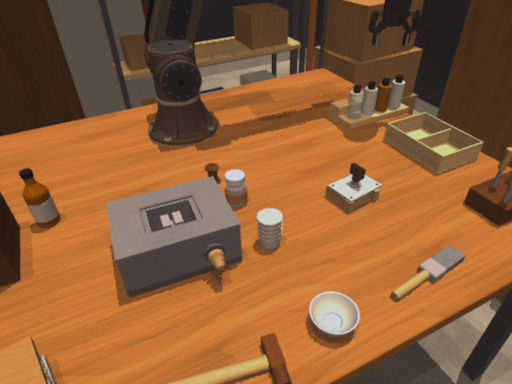

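View pics/wrist0.png

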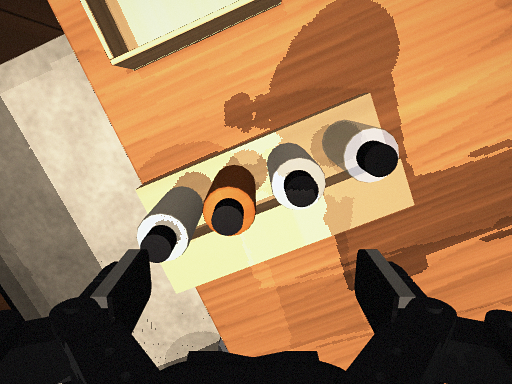

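The top view shows the cover on its rest around (127,176), the machine with its opening around (380,192), the cups at (268,153) and the jar at (270,245). I'll zoom in to get the edges.

```bash
python3 - <<'E'
import cv2,numpy as np
a=cv2.imread('pics/top0.png')
c=cv2.resize(a[140:212,80:176],None,fx=8,fy=8,interpolation=cv2.INTER_CUBIC); cv2.imwrite('pics/c0.png',c)
c=cv2.resize(a[120:260,295:460],None,fx=4.5,fy=4.2,interpolation=cv2.INTER_CUBIC); cv2.imwrite('pics/m0.png',c)
E
```

```text
(no output)
```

View pics/c0.png

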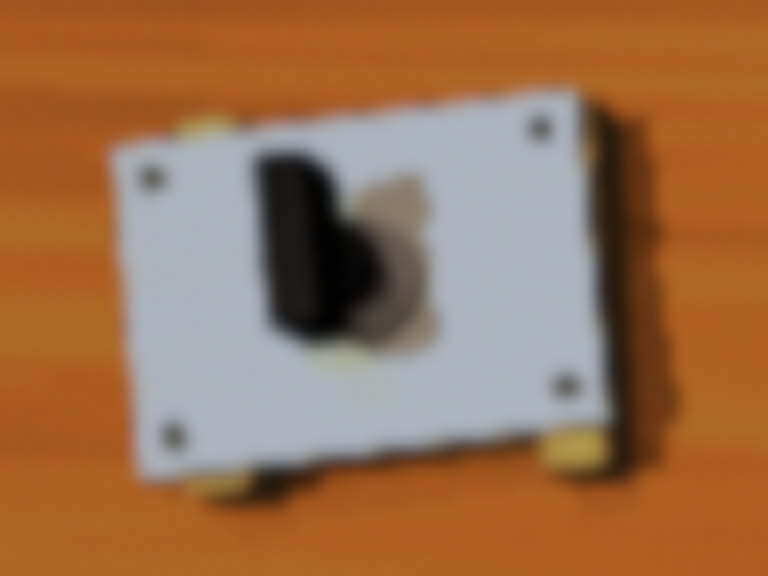

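View pics/m0.png

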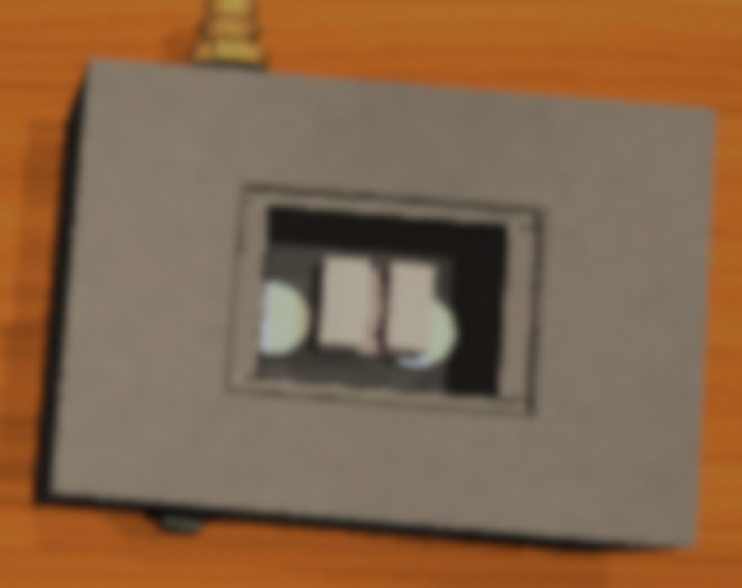

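```bash
python3 - <<'E'
from h import *
p=snap('top','top1')
def f(pts,sx,sy,ox,oy,z):
    q=[ray(p,(x+.5)/sx-.5+ox,(y+.5)/sy-.5+oy,z)[:2] for x,y in pts]
    q=np.array(q); print(np.round(q,4).tolist(),'mean',q.mean(0))
    for i in range(4):
        d=q[(i+1)%4]-q[i]; print('  len %.4f ang %.3f'%(np.hypot(*d),np.arctan2(d[1],d[0])))
f([(110,150),(580,90),(612,430),(140,480)],8,8,80,140,.04)
f([(152,180),(540,128),(567,386),(174,437)],8,8,80,140,.04)
f([(90,60),(715,110),(693,547),(50,495)],4.5,4.2,295,120,.11)
f([(245,187),(541,210),(531,411),(230,390)],4.5,4.2,295,120,.11)
E
```

```text
[[0.611, 0.332], [0.6275, 0.2216], [0.5468, 0.2099], [0.5328, 0.3197]] mean [0.57952282 0.27078834]
  len 0.1116 ang -1.422
  len 0.0815 ang -2.999
  len 0.1106 ang 1.698
  len 0.0791 ang 0.156
[[0.604, 0.3215], [0.6182, 0.2305], [0.557, 0.221], [0.5431, 0.3124]] mean [0.58054776 0.27136557]
  len 0.0921 ang -1.416
  len 0.0620 ang -2.987
  len 0.0924 ang 1.722
  len 0.0616 ang 0.149
[[0.647, -0.0773], [0.6304, -0.3164], [0.4517, -0.303], [0.4672, -0.0637]] mean [ 0.54905895 -0.19008834]
  len 0.2396 ang -1.640
  len 0.1792 ang 3.067
  len 0.2398 ang 1.506
  len 0.1803 ang -0.076
[[0.5947, -0.1369], [0.5873, -0.2493], [0.5049, -0.244], [0.511, -0.1311]] mean [ 0.54949365 -0.19029597]
  len 0.1126 ang -1.636
  len 0.0826 ang 3.077
  len 0.1130 ang 1.517
  len 0.0839 ang -0.069
```

```bash
cat >> h.py <<'E'
def to(X,yaw=None):
    s=env.observe(); T=R.from_quat(s['eef_rot']); M=T.as_matrix()
    y=np.arctan2(M[1,0],M[0,0]); print('pos',np.round(s['ee_pos'],4),'yaw %.4f'%y,'tilt',np.round(M[:,2],4),'F',np.round(s['contact_force'],2),'Tq',np.round(s['wrist_torque'],2),'t',s['time'],'grip',s['grip_width'])
    if yaw is not None:
        Q=R.from_euler('z',yaw)*R.from_euler('x',np.pi)
        print('cm tool NOW',np.round(M.T@(np.array(X)-s['ee_pos'])*100,2),'AFTER turn',np.round(Q.as_matrix().T@(np.array(X)-s['ee_pos'])*100,2),'rotvec',np.round((T.inv()*Q).as_rotvec(),4))
E
python3 - <<'E'
from h import *
to([.5803,.2712,.2],.15)
E
```

```text
pos [0.2571 0.6241 0.2313] yaw -0.3909 tilt [-0.  0. -1.] F [ 0.1   0.59 -0.17] Tq [0.01 0.01 0.02] t 1.1 grip 1.000108065875363
cm tool NOW [43.32 20.31  3.13] AFTER turn [26.68 39.72  3.13] rotvec [-0.      0.     -0.5409]
```

Emit:
carry_out(slide=[[0,0,0],[0,0,0],[0,0,0],[0,0,0],[0,0,0]], turn=[[0,0,-0.108],[0,0,-0.108],[0,0,-0.108],[0,0,-0.108],[0,0,-0.108]], fingers=[8.54,8.54,8.54,8.54,8.54])

```text
time: 1.52
ee_pos: [0.2571, 0.6241, 0.2313]
eef_rot: [0.997, 0.077, 0.0, 0.0]
contact_force: [0.1, -0.1, 0.5]
grip_width: 1.003
```

```bash
python3 - <<'E'
from h import *
to([.5803,.2712,.2],.15); print(env.observe()['joints'])
E
```

```text
pos [0.2571 0.6241 0.2313] yaw 0.1545 tilt [ 0. -0. -1.] F [ 0.14 -0.12  0.54] Tq [-0.02  0.03  0.07] t 1.5167 grip 1.003433245569094
cm tool NOW [26.5  39.84  3.13] AFTER turn [26.68 39.72  3.13] rotvec [ 0.     -0.      0.0045]
[ 1.46811312e+00  3.58596120e-01  1.19025998e-02  2.72855056e-05
 -1.22410084e+00  2.57222156e-01]
```

Emit:
carry_out(slide=[[1.66,2.49,0],[1.66,2.49,0],[1.66,2.49,0],[1.66,2.49,0],[1.66,2.49,0],[1.66,2.49,0],[1.66,2.49,0],[1.66,2.49,0]], turn=[[0,0,0],[0,0,0],[0,0,0],[0,0,0],[0,0,0],[0,0,0],[0,0,0],[0,0,0]], fingers=[8.54,8.54,8.54,8.54,8.54,8.54,8.54,8.54])

```text
time: 2.18
ee_pos: [0.4189, 0.4457, 0.2315]
eef_rot: [0.997, 0.075, 0.0, -0.0]
contact_force: [1.0, 0.2, 0.1]
grip_width: 0.998
```

Emit:
carry_out(slide=[[1.66,2.49,0],[1.66,2.49,0],[1.66,2.49,0],[1.66,2.49,0],[1.66,2.49,0],[1.66,2.49,0],[1.66,2.49,0],[0,0,0]], turn=[[0,0,0],[0,0,0],[0,0,0],[0,0,0],[0,0,0],[0,0,0],[0,0,0],[0,0,0]], fingers=[8.54,8.54,8.54,8.54,8.54,8.54,8.54,8.54])

```text
time: 2.85
ee_pos: [0.5614, 0.2883, 0.2312]
eef_rot: [0.997, 0.073, 0.0, 0.0]
contact_force: [0.2, 1.0, 0.0]
grip_width: 1.004
```

```bash
python3 - <<'E'
from h import *
p=snap('wrist','w1')
E0=np.array(p['extrinsics']); print('cam pos',-E0[:3,:3].T@E0[:3,3], 'axis', -E0[2,:3], p['fx'])
for o in ['cover','stud_grip']:
    r=viewer.pinpoint(p,o); print(o,[(np.round(a['position'],4).tolist(),round(a['conf'],2)) for a in r[:2]])
to([.5803,.2712,.2],.15)
print(proj(p,[.5803,.2712,.096]),proj(p,[.5803,.2712,.04]))
E
```

```text
cam pos [0.63065052 0.29909107 0.37532724] axis [-0.27022458 -0.03978515 -0.96197496] 345.3942056799574
cover [([0.5811, 0.2713, 0.0352], 0.75)]
stud_grip [([0.577, 0.2709, 0.084], 0.67)]
pos [0.559  0.2915 0.2312] yaw 0.1481 tilt [-2.e-04  0.e+00 -1.e+00] F [-0.48  0.2   0.22] Tq [ 0.07  0.08 -0.04] t 3.0 grip 1.0033971779915245
cm tool NOW [1.81 2.32 3.12] AFTER turn [1.8  2.32 3.12] rotvec [-0.      0.0002 -0.0019]
(np.float64(277.1124286657018), np.float64(163.6650979674801)) (np.float64(273.15395806659296), np.float64(152.76974430563826))
```

View pics/w1.png

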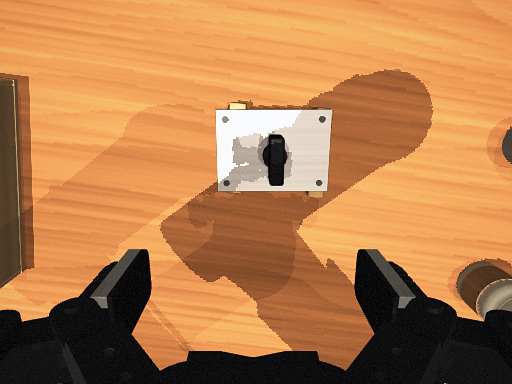

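The wing top is at about (276,162), against a prediction of (277,164). The estimate holds, so I'll descend.

Emit:
carry_out(slide=[[1.88,2.32,0],[0,0,3],[0,0,3],[0,0,3],[0,0,0],[0,0,0]], turn=[[0,0,0],[0,0,0],[0,0,0],[0,0,0],[0,0,0],[0,0,0]], fingers=[6,6,6,6,6,6])

```text
time: 3.5
ee_pos: [0.5799, 0.2719, 0.1405]
eef_rot: [0.997, 0.075, -0.001, 0.001]
contact_force: [1.2, -0.1, 0.6]
grip_width: 0.699
```

```bash
python3 - <<'E'
from h import *
p=snap('wrist','w2')
to([.581,.2712,.065],.15)
print(proj(p,[.581,.2712,.096]),proj(p,[.581,.2712,.04]))
E
```

```text
pos [0.5811 0.2725 0.1424] yaw 0.1509 tilt [ 7.e-04 -4.e-04 -1.e+00] F [0.1  1.01 0.93] Tq [ 0.05 -0.06  0.04] t 3.55 grip 0.6993298600968425
cm tool NOW [-0.03  0.13  7.74] AFTER turn [-0.03  0.13  7.74] rotvec [ 0.0005 -0.0006  0.0009]
(np.float64(254.85229901573945), np.float64(219.0453695418207)) (np.float64(254.23468197613911), np.float64(192.6568184848104))
```

View pics/w2.png

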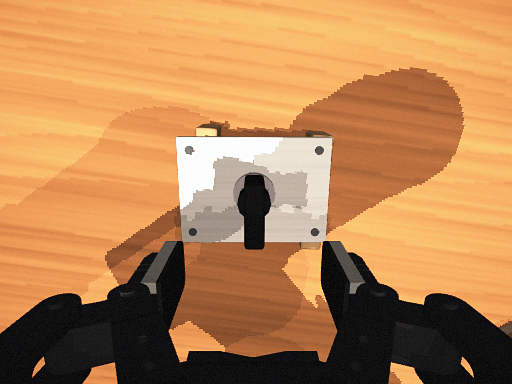

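The wing sits centred at (255,215), right where it was predicted. I'll go down and close.

Emit:
carry_out(slide=[[-0.03,0.1,2.5],[0,0,2.5],[0,0,1.7],[0,0,1.0],[0,0,0],[0,0,0],[0,0,0]], turn=[[0,0,0],[0,0,0],[0,0,0],[0,0,0],[0,0,0],[0,0,0],[0,0,0]], fingers=[6,6,6,6,6,6,6])

```text
time: 4.13
ee_pos: [0.5819, 0.2716, 0.0665]
eef_rot: [0.997, 0.075, 0.001, -0.001]
contact_force: [0.7, 0.6, 0.4]
grip_width: 0.703
```

```bash
python3 - <<'E'
from h import *
to([.581,.2712,.065],.15)
E
```

```text
pos [0.5819 0.2716 0.0665] yaw 0.1499 tilt [ 0.0026  0.0017 -1.    ] F [0.68 0.59 0.43] Tq [ 0.04 -0.02 -0.01] t 4.1333 grip 0.7032330732162746
cm tool NOW [-0.1   0.02  0.15] AFTER turn [-0.1   0.02  0.15] rotvec [-0.0013 -0.0028 -0.0001]
```

Emit:
carry_out(slide=[[0,0,0],[0,0,0],[0,0,0],[0,0,0],[0,0,0],[0,0,0],[0,0,0],[0,0,0]], turn=[[0,0,0],[0,0,0],[0,0,0],[0,0,0],[0,0,0],[0,0,0],[0,0,0],[0,0,0]], fingers=[4,3,2,0.5,0.5,0.5,0.5,0.5])

```text
time: 4.8
ee_pos: [0.5811, 0.2709, 0.0646]
eef_rot: [0.997, 0.075, 0.0, -0.0]
contact_force: [-0.4, 1.0, 4.3]
grip_width: 0.208
```

```bash
python3 - <<'E'
from h import *
p=snap('wrist','w3');to([.581,.2712,.065],.15)
E
```

```text
pos [0.5811 0.2709 0.0646] yaw 0.1494 tilt [ 7.e-04  6.e-04 -1.e+00] F [0.02 0.53 3.98] Tq [ 0.71  0.14 -0.02] t 4.85 grip 0.2094937684973968
cm tool NOW [-0.01 -0.03 -0.04] AFTER turn [-0.01 -0.03 -0.04] rotvec [-0.0005 -0.0008 -0.0006]
```

View pics/w3.png

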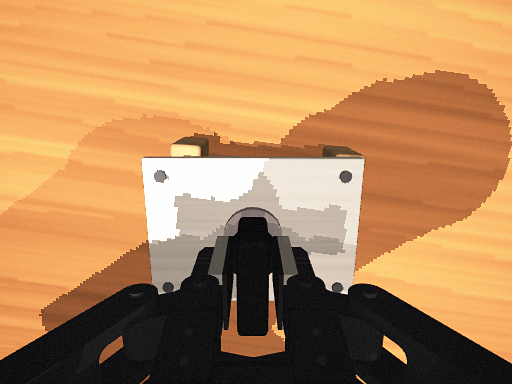

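The fingers have reached the wing, but the opening still reads about 18 mm. I'll let them finish closing.

Emit:
carry_out(slide=[[0,0,0],[0,0,0],[0,0,0]], turn=[[0,0,0],[0,0,0],[0,0,0]], fingers=[0.5,0.5,0.5])

```text
time: 5.1
ee_pos: [0.5811, 0.2709, 0.0645]
eef_rot: [0.997, 0.075, 0.0, -0.0]
contact_force: [-0.1, 2.4, 4.2]
grip_width: 0.207
```

Emit:
carry_out(slide=[[0,0,-0.3],[0,0,-0.3],[0,0,-0.6],[0,0,-1],[0,0,-1],[0,0,0]], turn=[[0,0,0],[0,0,0],[0,0,0],[0,0,0],[0,0,0],[0,0,0]], fingers=[0.5,0.5,0.5,0.5,0.5,0.5])

```text
time: 5.6
ee_pos: [0.582, 0.2712, 0.0991]
eef_rot: [0.997, 0.075, 0.002, -0.001]
contact_force: [-0.3, 0.0, -1.7]
grip_width: 0.208
```

```bash
python3 - <<'E'
from h import *
p=snap('wrist','w4');to([.581,.2712,.065],.15)
E
```

```text
pos [0.5816 0.2711 0.0981] yaw 0.1493 tilt [ 0.0023  0.0017 -1.    ] F [-0.2  -0.27 -3.43] Tq [ 0.03  0.04 -0.  ] t 5.65 grip 0.20882677912757835
cm tool NOW [-0.07 -0.02  3.31] AFTER turn [-0.06 -0.02  3.31] rotvec [-0.0014 -0.0025 -0.0007]
```

View pics/w4.png

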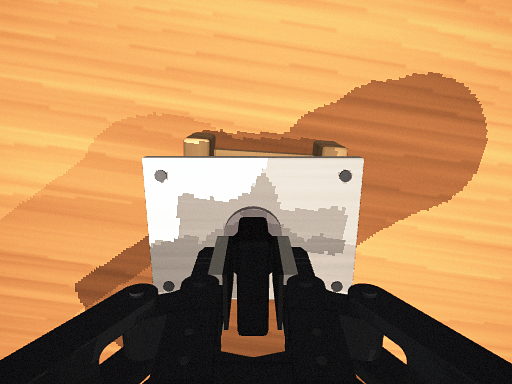

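The cover is off the rest and level. The screws are at (161,176), (346,176), (168,286) and (337,287). From those I'll work out where the cover sits relative to the TCP.

```bash
python3 - <<'E'
from h import *
p=viewer.capture('wrist'); s=env.observe(); to([.581,.2712,.19],.15)
M=R.from_quat(s['eef_rot']).as_matrix()
q=np.array([ray(p,u,v,.0735+s['ee_pos'][2]-.0981) for u,v in [(161,176),(346,176),(337,287),(168.5,286)]])
print(np.round(q,4), q.mean(0))
for i in range(4):
    d=q[(i+1)%4]-q[i]; print('  len %.4f ang %.3f'%(np.hypot(*d[:2]),np.arctan2(d[1],d[0])))
print('cover center in tool mm', M.T@(q.mean(0)-s['ee_pos'])*1000)
print(viewer.pinpoint(p,'cover')[:1])
g=p['img']; cv2.imwrite('pics/w4c.png',cv2.resize(g[140:310,130:380],None,fx=3,fy=3,interpolation=cv2.INTER_CUBIC))
E
```

```text
pos [0.581  0.2708 0.0972] yaw 0.1491 tilt [ 0.0011  0.0011 -1.    ] F [ 0.07  0.65 -2.92] Tq [0.02 0.11 0.02] t 5.7 grip 0.2086124092374592
cm tool NOW [ 0.01 -0.05 -9.28] AFTER turn [ 0.   -0.04 -9.28] rotvec [-0.0009 -0.0012 -0.0009]
[[0.6055 0.322  0.0726]
 [0.6193 0.2298 0.0726]
 [0.5571 0.2209 0.0726]
 [0.5438 0.3131 0.0726]] [0.5813963  0.27142654 0.07259943]
  len 0.0932 ang -1.422
  len 0.0628 ang -2.999
  len 0.0931 ang 1.713
  len 0.0623 ang 0.143
cover center in tool mm [ 0.43003364 -0.55602414 24.60107164]
[{'position': [0.5801, 0.2722, 0.0651], 'conf': 0.58}]
```

View pics/w4c.png

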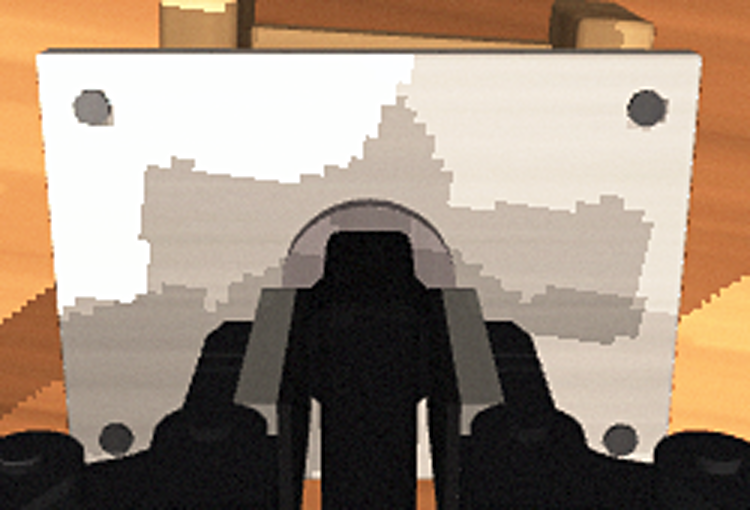

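Emit:
carry_out(slide=[[0,0,-2],[0,0,-3],[0,0,-3],[0,0,-2],[0,0,0],[0,0,0],[0,0,0],[0,0,0]], turn=[[0,0,0],[0,0,0],[0,0,0],[0,0,0.05],[0,0,0.06],[0,0,0.06],[0,0,0.051],[0,0,0]], fingers=[0.5,0.5,0.5,0.5,0.5,0.5,0.5,0.5])

```text
time: 6.42
ee_pos: [0.5804, 0.2703, 0.1958]
eef_rot: [0.999, -0.037, -0.0, 0.0]
contact_force: [-0.6, -0.1, -3.6]
grip_width: 0.203
```

```bash
python3 - <<'E'
from h import *
to([.55,-.03,.197],-.072)
E
```

```text
pos [0.5804 0.2703 0.1958] yaw -0.0743 tilt [-9.e-04 -4.e-04 -1.e+00] F [-0.62 -0.14 -3.65] Tq [ 0.01 -0.03  0.01] t 6.4167 grip 0.20323058359463436
cm tool NOW [-0.8  30.18 -0.1 ] AFTER turn [-0.87 30.17 -0.12] rotvec [ 0.0004  0.0008 -0.0023]
```

Emit:
carry_out(slide=[[0,1.5,0],[-0.1,2.5,0],[-0.1,3,0],[-0.1,3,0],[-0.1,3,0],[-0.1,3,0],[-0.1,3,0],[-0.1,3,0]], turn=[[0,0,0],[0,0,0],[0,0,0],[0,0,0],[0,0,0],[0,0,0],[0,0,0],[0,0,0]], fingers=[0.5,0.5,0.5,0.5,0.5,0.5,0.5,0.5])

```text
time: 7.08
ee_pos: [0.5572, 0.0498, 0.196]
eef_rot: [0.999, -0.035, -0.0, 0.0]
contact_force: [0.8, 0.3, -3.2]
grip_width: 0.209
```

Emit:
carry_out(slide=[[-0.1,3,0],[0,2.5,0],[0,1.7,0],[0,1,0],[0,0,0],[0,0,0],[0,0,0]], turn=[[0,0,0],[0,0,0],[0,0,0],[0,0,0],[0,0,0],[0,0,0],[0,0,0]], fingers=[0.5,0.5,0.5,0.5,0.5,0.5,0.5])

```text
time: 7.67
ee_pos: [0.5512, -0.0297, 0.1962]
eef_rot: [0.999, -0.036, -0.0, -0.0]
contact_force: [0.3, 0.1, -2.2]
grip_width: 0.202
```

```bash
python3 - <<'E'
from h import *
p=snap('wrist','w5'); to([.55,-.19,.197],-.072)
print(env.observe()['joints'])
print([viewer.pinpoint(p,o)[:1] for o in ['seat','machine','cover']])
q=np.array([[.5947,-.1369],[.5873,-.2493],[.5049,-.244],[.511,-.1311]])
for a in q: print(proj(p,[*a,.11]))
E
```

```text
pos [ 0.5512 -0.0294  0.1962] yaw -0.0707 tilt [-1.e-04  1.e-04 -1.e+00] F [ 0.62  1.32 -2.76] Tq [ 0.01  0.01 -0.02] t 7.7167 grip 0.2057744886485566
cm tool NOW [ 1.02 16.02 -0.08] AFTER turn [ 1.04 16.02 -0.08] rotvec [-0.      0.0001  0.0013]
[ 3.01439033e-01  1.83856041e-01 -3.12464079e-01 -1.01805888e-04
 -1.07457964e+00  1.19866300e+00]
[[{'position': [0.5518, -0.188, 0.1042], 'conf': 0.63}], [{'position': [0.5497, -0.1938, -0.0008], 'conf': 0.85}], [{'position': [0.5496, -0.0302, 0.1625], 'conf': 0.96}]]
(np.float64(411.94036861989235), np.float64(125.19894655428541))
(np.float64(584.0349373039462), np.float64(124.06274465930485))
(np.float64(554.8902313434477), np.float64(240.56917300975127))
(np.float64(397.6451954478137), np.float64(243.17219191902183))
```

View pics/w5.png

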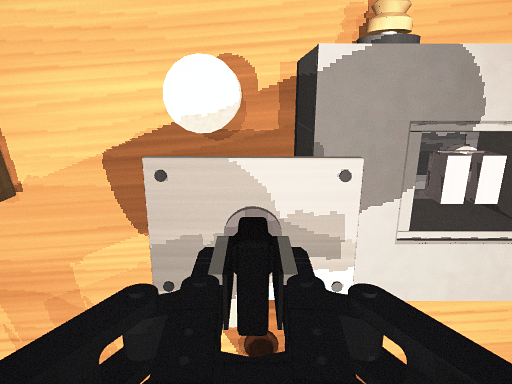

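```bash
python3 - <<'E'
from h import *
g=cv2.imread('pics/w5.png'); cv2.imwrite('pics/w5c.png',cv2.resize(g[105:255,387:512],None,fx=4,fy=4,interpolation=cv2.INTER_CUBIC))
E
```

```text
(no output)
```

View pics/w5c.png

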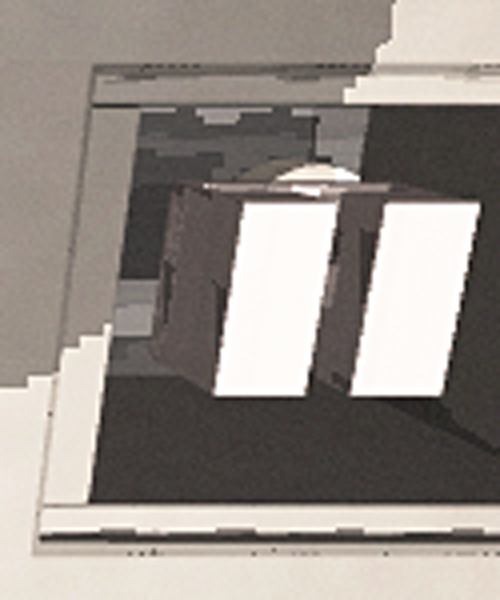

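```bash
python3 - <<'E'
from h import *
p=viewer.capture('wrist'); s=env.observe(); to([.55,-.19,.197],-.072)
f=lambda x,y,z:ray(p,(x+.5)/4-.5+387,(y+.5)/4-.5+105,z)
for z,P in [(.11,[(94,66),(34,553)]),(.104,[(92,103),(40,538)]),(.104,[(138,106),(90,503)]),(.11,[(94,66),(498,66)])]:
    a,b=[f(*c,z) for c in P]; d=b-a; print(z,np.round(a,4),np.round(b,4),'len %.4f ang %.4f'%(np.hypot(*d[:2]),np.arctan2(d[1],d[0])),'mid',(a+b)/2)
# machine outline top-left corner & front
a,b=[ray(p,*c,.11) for c in [(318,44),(510,43)]]; print(a,b,np.arctan2(*(b-a)[1::-1]))
q=np.array([ray(p,u,v,s['ee_pos'][2]-.0246) for u,v in [(161,176),(346,176),(337,287),(168.5,286)]]).mean(0)
print('cover now',q)
g=p['img']; cv2.imwrite('pics/w5d.png',cv2.resize(g[140:310,130:380],None,fx=3,fy=3,interpolation=cv2.INTER_CUBIC))
E
```

```text
pos [ 0.5512 -0.0294  0.1962] yaw -0.0706 tilt [-1.e-04  0.e+00 -1.e+00] F [ 0.18 -0.87 -2.34] Tq [-0.04 -0.02 -0.03] t 7.9167 grip 0.20647302936386577
cm tool NOW [ 1.01 16.03 -0.08] AFTER turn [ 1.03 16.03 -0.08] rotvec [0.     0.0001 0.0014]
0.11 [ 0.5975 -0.1352  0.11  ] [ 0.5115 -0.129   0.11  ] len 0.0863 ang 3.0691 mid [ 0.55449899 -0.1321097   0.11      ]
0.104 [ 0.5908 -0.1379  0.104 ] [ 0.5115 -0.1324  0.104 ] len 0.0794 ang 3.0733 mid [ 0.55115895 -0.13515782  0.104     ]
0.104 [ 0.5897 -0.1457  0.104 ] [ 0.5179 -0.1413  0.104 ] len 0.0720 ang 3.0811 mid [ 0.55378668 -0.14347474  0.104     ]
0.11 [ 0.5975 -0.1352  0.11  ] [ 0.5928 -0.2011  0.11  ] len 0.0660 ang -1.6425 mid [ 0.5951771  -0.16817212  0.11      ]
[ 0.64862836 -0.07605874  0.11      ] [ 0.64070477 -0.19415582  0.11      ] -1.637789761017507
cover now [ 0.55128851 -0.02888459  0.17164969]
```

View pics/w5d.png

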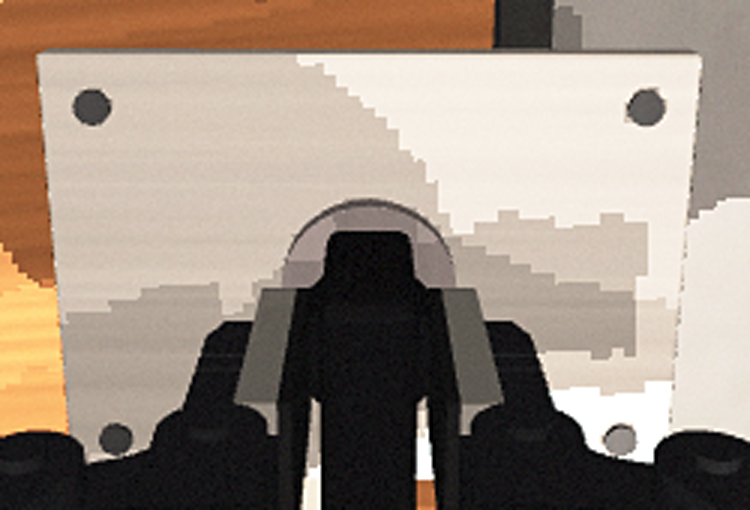

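The wrist and top views agree on a yaw of -0.072, with the seat at about (0.550, -0.190). I'll move above it.

Emit:
carry_out(slide=[[0.13,1.5,0],[0.13,2.3,0],[0.13,2.5,0],[0.13,2.5,0],[0.13,2.5,0],[0.13,2.5,0],[0.12,1.5,0],[0.12,0.8,0]], turn=[[0,0,0],[0,0,0],[0,0,0],[0,0,0],[0,0,0],[0,0,0],[0,0,0],[0,0,0]], fingers=[0.5,0.5,0.5,0.5,0.5,0.5,0.5,0.5])

```text
time: 8.58
ee_pos: [0.5496, -0.1928, 0.1961]
eef_rot: [0.999, -0.036, -0.0, 0.0]
contact_force: [0.3, -0.4, -2.4]
grip_width: 0.208
```

Emit:
carry_out(slide=[[0,0,1],[0,0,1],[0,0,0.5],[0,0,0],[0,0,0],[0,0,0]], turn=[[0,0,0],[0,0,0],[0,0,0],[0,0,0],[0,0,0],[0,0,0]], fingers=[0.5,0.5,0.5,0.5,0.5,0.5])

```text
time: 9.08
ee_pos: [0.5501, -0.1908, 0.1715]
eef_rot: [0.999, -0.035, 0.0, 0.0]
contact_force: [0.1, -0.0, -2.4]
grip_width: 0.211
```

```bash
python3 - <<'E'
from h import *
p=snap('wrist','w6'); t=snap('top','t6'); s=snap('scene','s6'); to([.5501,-.1905,.155],-.072)
q=p['img']
a=cv2.resize(t['img'][120:260,295:460],None,fx=4,fy=4,interpolation=cv2.INTER_CUBIC); cv2.imwrite('pics/t6c.png',a)
b=cv2.resize(s['img'][160:290,90:250],None,fx=4,fy=4,interpolation=cv2.INTER_CUBIC); cv2.imwrite('pics/s6c.png',b)
E
```

```text
pos [ 0.5501 -0.1911  0.1718] yaw -0.0712 tilt [ 8.e-04 -1.e-04 -1.e+00] F [-1.14  0.58 -3.11] Tq [-0.    0.    0.02] t 9.2333 grip 0.20859215506913648
cm tool NOW [-0.01 -0.06  1.68] AFTER turn [-0.01 -0.06  1.68] rotvec [-0.     -0.0008  0.0008]
```

View pics/w6.png

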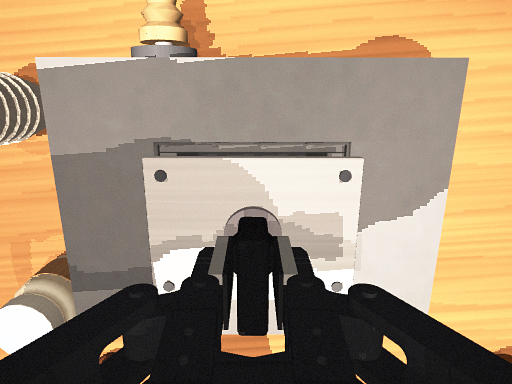

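View pics/s6c.png

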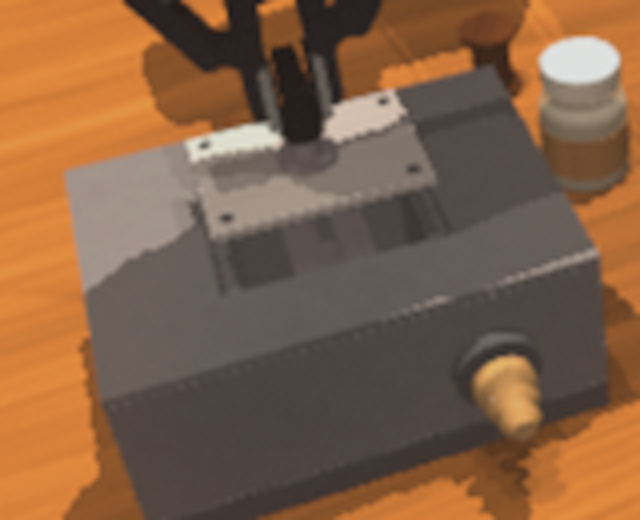

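The wrist view shows the far rim of the opening with corners at (154,142) and (351,142), just beyond the cover. I'll compute the offset between the two in this one picture.

```bash
python3 - <<'E'
from h import *
p=viewer.capture('wrist'); s=env.observe()
g=p['img']; cv2.imwrite('pics/w6c.png',cv2.resize(g[130:200,130:380],None,fx=3.2,fy=3.2,interpolation=cv2.INTER_CUBIC))
psi=-.072; Rm=np.array([[np.cos(psi),-np.sin(psi)],[np.sin(psi),np.cos(psi)]])
a,b=[ray(p,*c,.11)[:2] for c in [(154,142),(351,142)]]; d=b-a
print('rim',np.hypot(*d),np.arctan2(d[1],d[0])+np.pi/2,'seat',(a+b)/2-Rm@[.0435,0])
a,b=[ray(p,*c,.11)[:2] for c in [(37,57),(468.5,57)]]; d=b-a
print('mach',np.hypot(*d),np.arctan2(d[1],d[0])+np.pi/2,'seat',(a+b)/2-Rm@[.09,0])
q=np.array([ray(p,u,v,s['ee_pos'][2]-.0246) for u,v in [(161,176),(346,176),(337,287),(168.5,286)]])
d=q[1]-q[0]
print('cover',q.mean(0)[:2],np.arctan2(d[1],d[0])+np.pi/2, 'tcp',s['ee_pos'][:2])
E
```

```text
rim 0.11716736955869463 -0.07237479699134641 seat [ 0.55003599 -0.19032653]
mach 0.24055129171321793 -0.0725282711240931 seat [ 0.55077833 -0.19050438]
cover [ 0.55015945 -0.19067088] -0.07230750182929757 tcp [ 0.55004146 -0.1911984 ]
```

View pics/w6c.png

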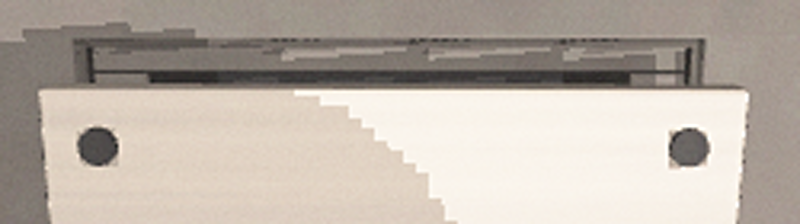

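Cover and seat agree within 0.4 mm and 0.001 rad. I'll start down and watch the force.

Emit:
carry_out(slide=[[0.02,-0.03,0.6],[0,0,0.6],[0,0,0.6],[0,0,0.4],[0,0,0.2],[0,0,0]], turn=[[0,0,0],[0,0,0],[0,0,0],[0,0,0],[0,0,0],[0,0,0]], fingers=[0.5,0.5,0.5,0.5,0.5,0.5])

```text
time: 9.78
ee_pos: [0.5495, -0.1911, 0.1464]
eef_rot: [0.999, -0.036, -0.001, -0.0]
contact_force: [-0.1, 0.1, -2.2]
grip_width: 0.205
```

Emit:
carry_out(slide=[[0,0,0.2],[0,0,0.1],[0,0,0]], turn=[[0,0,0],[0,0,0],[0,0,0]], fingers=[0.5,0.5,0.5])

```text
time: 10.03
ee_pos: [0.55, -0.1911, 0.1442]
eef_rot: [0.999, -0.036, -0.0, -0.0]
contact_force: [-0.0, -0.9, -3.4]
grip_width: 0.207
```

```bash
python3 - <<'E'
from h import *
to([.5501,-.1907,.1346],-.072)
E
```

```text
pos [ 0.55   -0.1911  0.1442] yaw -0.0718 tilt [-1.e-04  0.e+00 -1.e+00] F [-0.04 -0.85 -3.42] Tq [0.02 0.05 0.02] t 10.0333 grip 0.20733113602847172
cm tool NOW [ 0.01 -0.04  0.96] AFTER turn [ 0.01 -0.04  0.96] rotvec [-0.      0.0001  0.0002]
```

Emit:
carry_out(slide=[[0,-0.03,0.1],[0,0,0.1],[0,0,0.1],[0,0,0.1],[0,0,0]], turn=[[0,0,0],[0,0,0],[0,0,0],[0,0,0],[0,0,0]], fingers=[0.5,0.5,0.5,0.5,0.5])

```text
time: 10.45
ee_pos: [0.5499, -0.1908, 0.1401]
eef_rot: [0.999, -0.036, -0.0, -0.0]
contact_force: [-0.2, -1.2, -2.9]
grip_width: 0.212
```

Emit:
carry_out(slide=[[0,0,0.1],[0,0,0.1],[0,0,0]], turn=[[0,0,0],[0,0,0],[0,0,0]], fingers=[0.5,0.5,0.5])

```text
time: 10.7
ee_pos: [0.5499, -0.1908, 0.1381]
eef_rot: [0.999, -0.036, -0.0, -0.0]
contact_force: [-1.1, -0.0, -2.2]
grip_width: 0.211
```

```bash
python3 - <<'E'
from h import *
to([.5501,-.1907,.1346],-.072); snap('wrist','w7')
E
```

```text
pos [ 0.5499 -0.1908  0.1381] yaw -0.0719 tilt [-3.e-04  1.e-04 -1.e+00] F [-1.13 -0.04 -2.21] Tq [-0.03  0.11 -0.02] t 10.7 grip 0.21072834857987902
cm tool NOW [ 0.02 -0.01  0.35] AFTER turn [ 0.02 -0.01  0.35] rotvec [-0.0001  0.0003  0.0001]
```

View pics/w7.png

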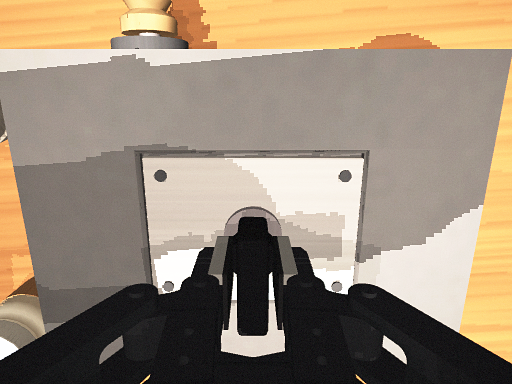

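The cover is centred inside the rim, with gaps of about 7 px on the left and 6 px on the right, and there's been no contact yet. I'll carry on gently.

Emit:
carry_out(slide=[[0,0,0.1],[0,0,0.1],[0,0,0.05],[0,0,0]], turn=[[0,0,0],[0,0,0],[0,0,0],[0,0,0]], fingers=[0.5,0.5,0.5,0.5])

```text
time: 11.08
ee_pos: [0.55, -0.1908, 0.1357]
eef_rot: [0.999, -0.036, -0.0, 0.0]
contact_force: [-0.5, -0.3, -2.4]
grip_width: 0.203
```

Emit:
carry_out(slide=[[0,0,0.1],[0,0,0]], turn=[[0,0,0],[0,0,0]], fingers=[0.5,0.5])

```text
time: 11.25
ee_pos: [0.5502, -0.1909, 0.1353]
eef_rot: [0.999, -0.036, 0.0, 0.0]
contact_force: [-2.3, 1.5, 2.9]
grip_width: 0.207
```

```bash
python3 - <<'E'
from h import *
to([.5501,-.1907,.1346],-.072)
E
```

```text
pos [ 0.5502 -0.1909  0.1353] yaw -0.0716 tilt [ 5.e-04 -2.e-04 -1.e+00] F [-2.29  1.5   2.88] Tq [ 0.44  0.76 -0.04] t 11.25 grip 0.20721815895989582
cm tool NOW [-0.01 -0.02  0.07] AFTER turn [-0.01 -0.02  0.07] rotvec [ 0.0002 -0.0005  0.0004]
```

```bash
python3 - <<'E'
from h import *
p=snap('wrist','w8'); g=p['img']; cv2.imwrite('pics/w8c.png',cv2.resize(g[135:315,125:380],None,fx=3,fy=3,interpolation=cv2.INTER_CUBIC)); to([.5501,-.1907,.1346],-.072)
E
```

```text
pos [ 0.5501 -0.1908  0.1353] yaw -0.0716 tilt [ 5.e-04 -2.e-04 -1.e+00] F [-2.1   1.71  2.87] Tq [ 0.32  0.73 -0.02] t 11.3 grip 0.20717959521555482
cm tool NOW [-0.01 -0.01  0.07] AFTER turn [-0.01 -0.01  0.07] rotvec [ 0.0002 -0.0005  0.0004]
```

View pics/w8c.png

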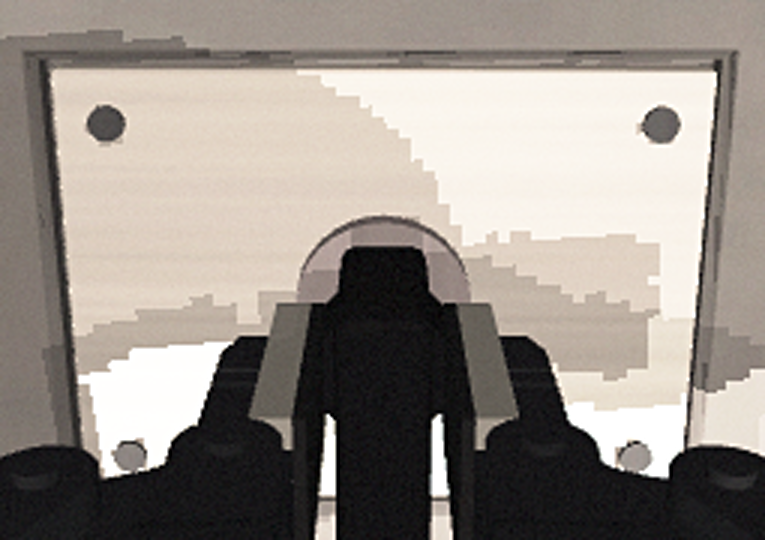

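Emit:
carry_out(slide=[[0,0,0.05],[0,0,0]], turn=[[0,0,0],[0,0,0]], fingers=[0.5,0.5])

```text
time: 11.47
ee_pos: [0.5502, -0.1909, 0.1347]
eef_rot: [0.999, -0.036, 0.0, 0.0]
contact_force: [-2.3, 1.2, 4.7]
grip_width: 0.207
```

Emit:
carry_out(slide=[[0,0,0.05],[0,0,0]], turn=[[0,0,0],[0,0,0]], fingers=[0.5,0.5])

```text
time: 11.63
ee_pos: [0.5501, -0.1909, 0.134]
eef_rot: [0.999, -0.036, 0.0, 0.0]
contact_force: [-2.0, 0.9, 3.5]
grip_width: 0.209
```

```bash
python3 - <<'E'
from h import *
to([.5501,-.1907,.1346],-.072)
E
```

```text
pos [ 0.5501 -0.1909  0.134 ] yaw -0.0717 tilt [ 3.e-04 -1.e-04 -1.e+00] F [-1.96  0.93  3.48] Tq [0.32 0.66 0.  ] t 11.6333 grip 0.20876055283515174
cm tool NOW [-0.   -0.02 -0.06] AFTER turn [-0.   -0.02 -0.06] rotvec [ 0.0001 -0.0004  0.0003]
```

The force levels off at about the spring value, so the cover is seated and the stud is already sinking. I'll push on in small steps and feel for the floor.

Emit:
carry_out(slide=[[0,0,0.1],[0,0,0.1],[0,0,0.1],[0,0,0.1],[0,0,0]], turn=[[0,0,0],[0,0,0],[0,0,0],[0,0,0],[0,0,0]], fingers=[0.5,0.5,0.5,0.5,0.5])

```text
time: 12.05
ee_pos: [0.5501, -0.1909, 0.1297]
eef_rot: [0.999, -0.036, 0.0, 0.0]
contact_force: [-1.9, 1.3, 5.5]
grip_width: 0.206
```

```bash
python3 - <<'E'
from h import *
snap('wrist','w9');to([.5501,-.1907,.1346],-.072)
E
```

```text
pos [ 0.5501 -0.1909  0.1298] yaw -0.0717 tilt [ 1.e-04 -1.e-04 -1.e+00] F [-0.97  0.76  4.67] Tq [0.27 0.63 0.03] t 12.1 grip 0.20581201460466372
cm tool NOW [-0.   -0.02 -0.48] AFTER turn [-0.   -0.02 -0.48] rotvec [ 0.0001 -0.0001  0.0003]
```

View pics/w9.png

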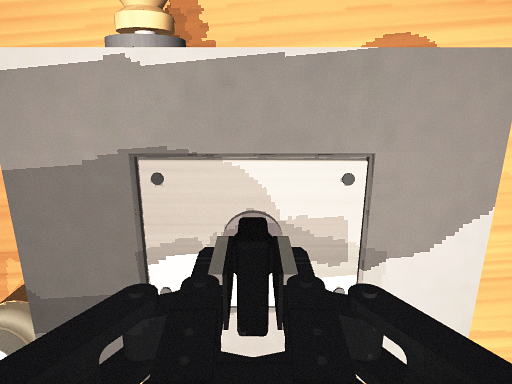

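The wing is sinking relative to the cover; the screws have moved outward to (157,179) and (348,179). It's about 5.5 mm in with the force still at the spring's level, so I'll use half-millimetre steps from here.

Emit:
carry_out(slide=[[0,0,0.05],[0,0,0.05],[0,0,0]], turn=[[0,0,0],[0,0,0],[0,0,0]], fingers=[0.5,0.5,0.5])

```text
time: 12.35
ee_pos: [0.5501, -0.1909, 0.1288]
eef_rot: [0.999, -0.036, 0.0, 0.0]
contact_force: [-1.8, 0.5, 5.2]
grip_width: 0.208
```

Emit:
carry_out(slide=[[0,0,0.05],[0,0,0]], turn=[[0,0,0],[0,0,0]], fingers=[0.5,0.5])

```text
time: 12.52
ee_pos: [0.5501, -0.1908, 0.1284]
eef_rot: [0.999, -0.036, 0.0, 0.0]
contact_force: [-0.9, 0.8, 5.4]
grip_width: 0.206
```

Emit:
carry_out(slide=[[0,0,0.05],[0,0,0]], turn=[[0,0,0],[0,0,0]], fingers=[0.5,0.5])

```text
time: 12.68
ee_pos: [0.5502, -0.1909, 0.1279]
eef_rot: [0.999, -0.036, 0.0, 0.0]
contact_force: [-0.9, 0.6, 5.3]
grip_width: 0.206
```

Emit:
carry_out(slide=[[0,0,0.05],[0,0,0]], turn=[[0,0,0],[0,0,0]], fingers=[0.5,0.5])

```text
time: 12.85
ee_pos: [0.5501, -0.1909, 0.1274]
eef_rot: [0.999, -0.036, 0.0, 0.0]
contact_force: [-1.5, 1.3, 5.4]
grip_width: 0.204
```

Emit:
carry_out(slide=[[0,0,0.05],[0,0,0]], turn=[[0,0,0],[0,0,0]], fingers=[0.5,0.5])

```text
time: 13.02
ee_pos: [0.5501, -0.1909, 0.1269]
eef_rot: [0.999, -0.036, 0.0, 0.0]
contact_force: [-2.0, 1.2, 5.4]
grip_width: 0.207
```

Emit:
carry_out(slide=[[0,0,0.05],[0,0,0]], turn=[[0,0,0],[0,0,0]], fingers=[0.5,0.5])

```text
time: 13.18
ee_pos: [0.5501, -0.1909, 0.1265]
eef_rot: [0.999, -0.036, 0.0, 0.0]
contact_force: [-2.6, 0.6, 6.1]
grip_width: 0.206
```

Emit:
carry_out(slide=[[0,0,0.05],[0,0,0]], turn=[[0,0,0],[0,0,0]], fingers=[0.5,0.5])

```text
time: 13.35
ee_pos: [0.5502, -0.1909, 0.126]
eef_rot: [0.999, -0.036, 0.0, 0.0]
contact_force: [-2.1, 1.5, 6.1]
grip_width: 0.204
```

Emit:
carry_out(slide=[[0,0,0.05],[0,0,0]], turn=[[0,0,0],[0,0,0]], fingers=[0.5,0.5])

```text
time: 13.52
ee_pos: [0.5501, -0.1908, 0.1255]
eef_rot: [0.999, -0.036, 0.0, 0.0]
contact_force: [-1.7, 0.9, 5.2]
grip_width: 0.211
```

Emit:
carry_out(slide=[[0,0,0.05],[0,0,0]], turn=[[0,0,0],[0,0,0]], fingers=[0.5,0.5])

```text
time: 13.68
ee_pos: [0.5501, -0.1909, 0.125]
eef_rot: [0.999, -0.036, 0.0, 0.0]
contact_force: [-2.1, 1.4, 5.9]
grip_width: 0.207
```

Emit:
carry_out(slide=[[0,0,0.05],[0,0,0]], turn=[[0,0,0],[0,0,0]], fingers=[0.5,0.5])

```text
time: 13.85
ee_pos: [0.5502, -0.1909, 0.1245]
eef_rot: [0.999, -0.036, 0.0, 0.0]
contact_force: [-2.2, 1.0, 5.3]
grip_width: 0.209
```

Emit:
carry_out(slide=[[0,0,0.05],[0,0,0]], turn=[[0,0,0],[0,0,0]], fingers=[0.5,0.5])

```text
time: 14.02
ee_pos: [0.5502, -0.1909, 0.124]
eef_rot: [0.999, -0.036, 0.0, 0.0]
contact_force: [-1.2, 1.1, 6.2]
grip_width: 0.21
```

Emit:
carry_out(slide=[[0,0,0.05],[0,0,0]], turn=[[0,0,0],[0,0,0]], fingers=[0.5,0.5])

```text
time: 14.18
ee_pos: [0.5502, -0.1909, 0.1236]
eef_rot: [0.999, -0.036, 0.0, 0.0]
contact_force: [-2.5, 1.1, 6.2]
grip_width: 0.204
```

Emit:
carry_out(slide=[[0,0,0.05],[0,0,0]], turn=[[0,0,0],[0,0,0]], fingers=[0.5,0.5])

```text
time: 14.35
ee_pos: [0.5502, -0.1908, 0.1231]
eef_rot: [0.999, -0.036, 0.0, 0.0]
contact_force: [-2.6, 0.6, 6.4]
grip_width: 0.207
```

Emit:
carry_out(slide=[[0,0,0.05],[0,0,0]], turn=[[0,0,0],[0,0,0]], fingers=[0.5,0.5])

```text
time: 14.52
ee_pos: [0.5502, -0.1909, 0.1226]
eef_rot: [0.999, -0.036, 0.0, 0.0]
contact_force: [-2.6, 0.4, 6.4]
grip_width: 0.206
```

Emit:
carry_out(slide=[[0,0,0.05],[0,0,0]], turn=[[0,0,0],[0,0,0]], fingers=[0.5,0.5])

```text
time: 14.68
ee_pos: [0.5502, -0.1908, 0.1221]
eef_rot: [0.999, -0.036, 0.0, 0.0]
contact_force: [-1.6, 1.6, 7.5]
grip_width: 0.204
```

Emit:
carry_out(slide=[[0,0,0.05],[0,0,0]], turn=[[0,0,0],[0,0,0]], fingers=[0.5,0.5])

```text
time: 14.85
ee_pos: [0.5502, -0.1909, 0.1216]
eef_rot: [0.999, -0.036, 0.0, 0.0]
contact_force: [-2.6, 1.2, 6.8]
grip_width: 0.206
```

Emit:
carry_out(slide=[[0,0,0.05],[0,0,0]], turn=[[0,0,0],[0,0,0]], fingers=[0.5,0.5])

```text
time: 15.02
ee_pos: [0.5502, -0.1909, 0.1211]
eef_rot: [0.999, -0.036, 0.0, 0.0]
contact_force: [-2.0, 1.0, 6.0]
grip_width: 0.205
```

Emit:
carry_out(slide=[[0,0,0.05],[0,0,0]], turn=[[0,0,0],[0,0,0]], fingers=[0.5,0.5])

```text
time: 15.18
ee_pos: [0.5502, -0.1909, 0.121]
eef_rot: [0.999, -0.036, 0.0, 0.0]
contact_force: [-4.1, 0.8, 9.2]
grip_width: 0.208
```

```bash
python3 - <<'E'
from h import *
snap('wrist','w10');to([.5501,-.1907,.1346],-.072)
E
```

```text
pos [ 0.5502 -0.1909  0.121 ] yaw -0.0715 tilt [ 6.e-04 -3.e-04 -1.e+00] F [-3.43  0.46  9.69] Tq [0.67 1.23 0.01] t 15.2333 grip 0.2101632694745444
cm tool NOW [-0.01 -0.02 -1.36] AFTER turn [-0.01 -0.02 -1.36] rotvec [ 0.0003 -0.0006  0.0005]
```

View pics/w10.png

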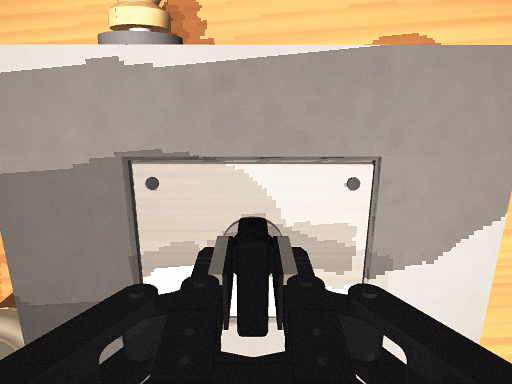

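That's the floor: motion stalled at z=0.121 and the force jumped from 6 to 9.5 N. I'll ease back a millimetre and begin turning clockwise.

Emit:
carry_out(slide=[[0,0,-0.08],[0,0,-0.05],[0,0,0],[0,0,0]], turn=[[0,0,0],[0,0,0],[0,0,0],[0,0,0]], fingers=[0.5,0.5,0.5,0.5])

```text
time: 15.57
ee_pos: [0.5502, -0.1909, 0.122]
eef_rot: [0.999, -0.036, 0.0, 0.0]
contact_force: [-2.7, 1.5, 6.0]
grip_width: 0.204
```

Emit:
carry_out(slide=[[0,0,0],[0,0,0],[0,0,0],[0,0,0]], turn=[[0,0,0.04],[0,0,0.05],[0,0,0.05],[0,0,0]], fingers=[0.5,0.5,0.5,0.5])

```text
time: 15.9
ee_pos: [0.5502, -0.1909, 0.122]
eef_rot: [0.994, -0.107, 0.0, 0.0]
contact_force: [-3.2, 1.1, 7.1]
grip_width: 0.208
```

```bash
python3 - <<'E'
from h import *
to([.5501,-.1907,.122],-1.643)
E
```

```text
pos [ 0.5502 -0.1909  0.122 ] yaw -0.2148 tilt [ 4.e-04 -2.e-04 -1.e+00] F [-3.18  1.07  7.1 ] Tq [0.41 0.96 0.01] t 15.9 grip 0.20819373266811125
cm tool NOW [-0.01 -0.02 -0.  ] AFTER turn [-0.02  0.01 -0.  ] rotvec [-3.0000e-04 -4.0000e-04  1.4282e+00]
```

Emit:
carry_out(slide=[[0,0,0],[0,0,0],[0,0,0],[0,0,0],[0,0,0],[0,0,0]], turn=[[0,0,0.06],[0,0,0.08],[0,0,0.08],[0,0,0.08],[0,0,0.06],[0,0,0]], fingers=[0.5,0.5,0.5,0.5,0.5,0.5])

```text
time: 16.4
ee_pos: [0.5502, -0.1909, 0.122]
eef_rot: [0.959, -0.284, 0.0, 0.0]
contact_force: [-2.1, 1.6, 7.4]
grip_width: 0.204
```

```bash
python3 - <<'E'
from h import *
snap('wrist','w11');to([.5501,-.1907,.122],-1.643)
E
```

```text
pos [ 0.5501 -0.1909  0.122 ] yaw -0.5728 tilt [ 4.e-04 -2.e-04 -1.e+00] F [-2.96  0.92  6.78] Tq [ 0.38  0.92 -0.05] t 16.45 grip 0.2038356775024685
cm tool NOW [-0.01 -0.01 -0.  ] AFTER turn [-0.02  0.01 -0.  ] rotvec [-3.0000e-04 -4.0000e-04  1.0702e+00]
```

View pics/w11.png

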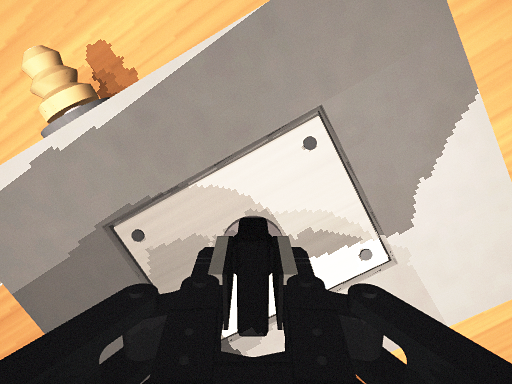

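The cover stays squared in its opening, with screws at (310,143), (137,236) and (365,255), while the wing turns with the gripper and gives no resistance. I'll turn the remaining 1.07 rad.

Emit:
carry_out(slide=[[0,0,0],[0,0,0],[0,0,0],[0,0,0],[0,0,0],[0,0,0],[0,0,0],[0,0,0]], turn=[[0,0,0.07],[0,0,0.08],[0,0,0.08],[0,0,0.08],[0,0,0.08],[0,0,0.08],[0,0,0.08],[0,0,0]], fingers=[0.5,0.5,0.5,0.5,0.5,0.5,0.5,0.5])

```text
time: 17.12
ee_pos: [0.5502, -0.1909, 0.122]
eef_rot: [0.845, -0.534, 0.0, -0.0]
contact_force: [-2.0, 1.8, 6.4]
grip_width: 0.208
```

Emit:
carry_out(slide=[[0,0,0],[0,0,0],[0,0,0],[0,0,0],[0,0,0],[0,0,0],[0,0,0],[0,0,0]], turn=[[0,0,0.08],[0,0,0.08],[0,0,0.08],[0,0,0.08],[0,0,0.08],[0,0,0.07],[0,0,0.05],[0,0,0]], fingers=[0.5,0.5,0.5,0.5,0.5,0.5,0.5,0.5])

```text
time: 17.78
ee_pos: [0.5502, -0.1909, 0.122]
eef_rot: [-0.68, 0.733, -0.0, 0.0]
contact_force: [-2.4, 0.9, 5.7]
grip_width: 0.206
```

```bash
python3 - <<'E'
from h import *
snap('wrist','w12');to([.5501,-.1907,.122],-1.643)
E
```

```text
pos [ 0.5502 -0.1909  0.122 ] yaw -1.6426 tilt [ 4.e-04 -2.e-04 -1.e+00] F [-2.15  1.08  6.44] Tq [ 0.48  0.91 -0.06] t 17.8333 grip 0.20695028358136933
cm tool NOW [-0.02  0.01 -0.  ] AFTER turn [-0.02  0.01 -0.  ] rotvec [-0.0004 -0.0002  0.0004]
```

View pics/w12.png

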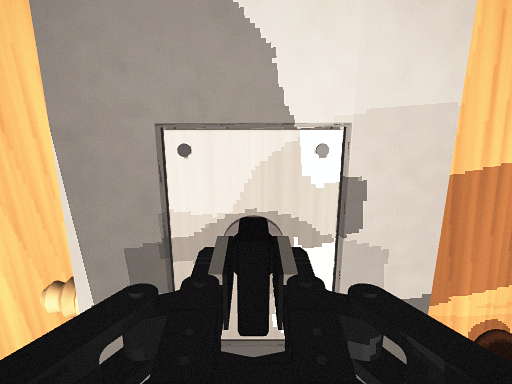

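It has turned 1.571 rad, with the wing now along the 110 mm side. I'll let the spring lift the pin into the notch while still holding the wing lightly.

Emit:
carry_out(slide=[[0,0,-0.1],[0,0,-0.1],[0,0,0]], turn=[[0,0,0],[0,0,0],[0,0,0]], fingers=[0.5,0.5,0.5])

```text
time: 18.08
ee_pos: [0.5502, -0.1908, 0.124]
eef_rot: [-0.682, 0.732, -0.0, 0.0]
contact_force: [-1.9, 1.1, 6.3]
grip_width: 0.206
```

Emit:
carry_out(slide=[[0,0,-0.05],[0,0,0]], turn=[[0,0,0],[0,0,0]], fingers=[0.5,0.5])

```text
time: 18.25
ee_pos: [0.5502, -0.1909, 0.1244]
eef_rot: [-0.682, 0.732, -0.0, 0.0]
contact_force: [-2.5, 1.5, 6.8]
grip_width: 0.21
```

Emit:
carry_out(slide=[[0,0,-0.05],[0,0,0],[0,0,0],[0,0,0],[0,0,0],[0,0,0]], turn=[[0,0,0],[0,0,0],[0,0,0],[0,0,0],[0,0,0],[0,0,0]], fingers=[0.5,2,3,4,4,4])

```text
time: 18.75
ee_pos: [0.55, -0.1908, 0.1242]
eef_rot: [-0.682, 0.732, 0.0, -0.0]
contact_force: [-0.4, -0.8, -0.1]
grip_width: 0.47
```

```bash
python3 - <<'E'
from h import *
snap('wrist','w13');to([.5501,-.1907,.122],-1.643)
E
```

```text
pos [ 0.55   -0.1908  0.1243] yaw -1.6418 tilt [-3.e-04  0.e+00 -1.e+00] F [-0.12  0.81  0.  ] Tq [-0.03  0.01 -0.09] t 18.8 grip 0.4652792953325832
cm tool NOW [-0.01 -0.01  0.23] AFTER turn [-0.01 -0.01  0.23] rotvec [0.0003 0.     0.0012]
```

View pics/w13.png

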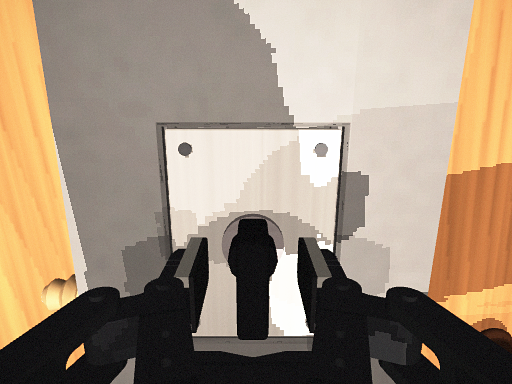

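The fingers are clear and the force is zero. I'll retreat straight up and check the lock.

Emit:
carry_out(slide=[[0,0,-1],[0,0,-2],[0,0,-3],[0,0,-3],[0,0,-2],[0,0,0],[0,0,0]], turn=[[0,0,0],[0,0,0],[0,0,0],[0,0,0],[0,0,0],[0,0,0],[0,0,0]], fingers=[6,6,6,6,6,6,6])

```text
time: 19.38
ee_pos: [0.5507, -0.1908, 0.2367]
eef_rot: [-0.682, 0.732, -0.001, 0.001]
contact_force: [-0.9, 1.2, -0.6]
grip_width: 0.705
```

```bash
python3 - <<'E'
from h import *
p=snap('wrist','w14');t=snap('top','t14');s=snap('scene','s14');to([.5501,-.1907,.122],-1.643)
for z in (.1565,.152,.148,.144,.140): print(z,[np.round(proj(p,[.5501,-.1906,z+d]),1).tolist() for d in(.004,)])
for n,q in (('w',p),('t',t),('s',s)):
    print(n,[(o,np.round(r[0]['position'],4).tolist(),round(r[0]['conf'],2)) for o in ['cover','stud_grip','paint_jar','cup_stack'] for r in [viewer.pinpoint(q,o)] if r])
b=cv2.resize(s['img'][160:290,90:250],None,fx=4,fy=4,interpolation=cv2.INTER_CUBIC); cv2.imwrite('pics/s14c.png',b)
E
```

```text
pos [ 0.5494 -0.1907  0.2338] yaw -1.6419 tilt [-1.5e-03  3.0e-04 -1.0e+00] F [ 0.47  0.88 -0.84] Tq [-0.    0.01 -0.02] t 19.5333 grip 0.7065215193862824
cm tool NOW [-0.   -0.09 11.18] AFTER turn [-1.000e-02 -7.000e-02  1.118e+01] rotvec [0.0015 0.0002 0.0011]
0.1565 [[254.9, 202.3]]
0.152 [[254.9, 200.4]]
0.148 [[254.9, 198.7]]
0.144 [[254.9, 197.0]]
0.14 [[254.9, 195.4]]
w [('cover', [0.5497, -0.1898, 0.1023], 0.82), ('stud_grip', [0.5449, -0.1906, 0.1443], 0.82), ('cup_stack', [0.624, 0.0051, -0.0023], 0.62)]
t [('cover', [0.5499, -0.189, 0.1029], 0.71), ('stud_grip', [0.5504, -0.1923, 0.1417], 0.84)]
s [('cover', [0.5519, -0.1871, 0.1047], 0.76), ('stud_grip', [0.5479, -0.1956, 0.14], 0.84), ('paint_jar', [0.4592, -0.0039, -0.001], 0.78), ('cup_stack', [0.6234, 0.0011, -0.0038], 0.82)]
```

View pics/w14.png

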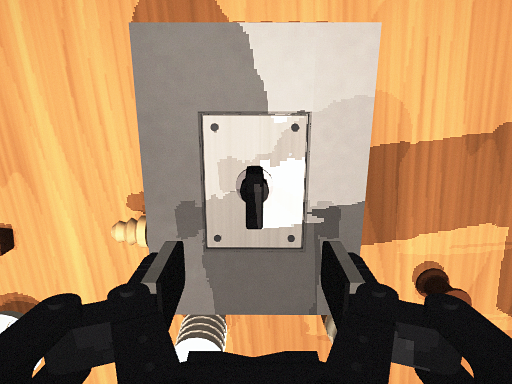

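View pics/s14c.png

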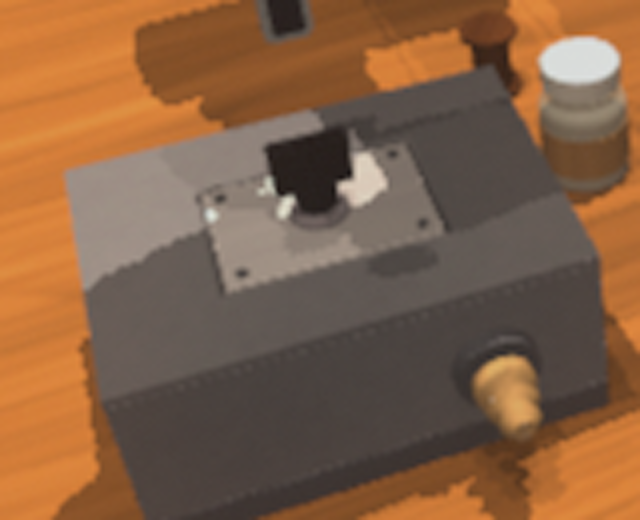

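The wing stands along the 110 mm side, from (254,167) to (255,229). It's about 10 mm lower than at first, and the cover is flush with screws at (214,127), (295,127), (217,238) and (291,238). I'll hand it in.

```bash
python3 - <<'E'
from h import *
to([0,0,0]); print(env.sign_off())
E
```

```text
pos [ 0.55   -0.1908  0.2346] yaw -1.6417 tilt [-1.e-04 -0.e+00 -1.e+00] F [ 1.01 -0.04  0.34] Tq [-0.04 -0.03  0.04] t 20.1333 grip 0.7041304446720782
the job is handed in; nothing more can be done
None
```

The cover is flush in the machine's opening, and the stud is pushed in and turned clockwise; every sign points to it being locked. I handed the job in at about 20 s; `sign_off` gives no verdict.

- **Placing:** I lifted the cover by its wing, carried it above the jar and cups, and lowered it in. Cover and seat agreed within about 0.4 mm just before it went in.
- **Locking:** I felt the floor about 14 mm in, where the wrist force rose from 6 to 9.5 N. I eased back 1 mm, turned 1.57 rad with almost no resistance, let the spring lift the stud and let go. The highest wrist force reading was about 10 N.
- **Last checks:**
  - **Stud:** the wing lies along the 110 mm side. The detectors put it 7 to 13 mm lower than at first, in line with being held by the catch.
  - **Cover:** the detectors put it within about 4 mm of the seat, which is their own accuracy.
  - **Jar and cups:** they are where they stood, within the same accuracy.
  - **Robot:** it is about 11 cm clear and touching nothing.

Two readings stayed unexplained. The finger opening read about 18 mm on the 12 mm wing, though the grip held throughout. There was also a steady sideways force of 2 to 3 N while pushing, gone once I let go.

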